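Hold up the carrying tray with the hex bolt

TASK

Three identical carrying trays stand on the table; find the one that has the hex bolt in it, take it by its bar, lift it and hold it steady and level about 15 cm above the table top, so that I can pick the bolt out. Carry it level all the way with the bolt in it, do not lift or push the other trays, and leave the things around them where they are. Do not set the tray down: finish while you are holding it in the air.

Things in the scene. Friction and masses are not known exactly. Their poses are not given: they have to be found in the camera images.
- tote_a: one of 3 identical open steel trays: pan 130 (own x) x 100 mm, walls 36 high, 3 thick, floor 3. Wooden carrying bar along own x over the pan's middle: 70 long, 14 wide, 22 tall, axis 100 mm above the underside; 7 mm rods slope from its ends down to the end walls. 0.31 to 0.63 kg, balances at mid-bar. Origin: centre of the underside, z up. Its place and contents differ from start to start
- tote_b: one of 3 identical open steel trays: pan 130 (own x) x 100 mm, walls 36 high, 3 thick, floor 3. Wooden carrying bar along own x over the pan's middle: 70 long, 14 wide, 22 tall, axis 100 mm above the underside; 7 mm rods slope from its ends down to the end walls. 0.31 to 0.63 kg, balances at mid-bar. Origin: centre of the underside, z up. Its place and contents differ from start to start
- tote_c: one of 3 identical open steel trays: pan 130 (own x) x 100 mm, walls 36 high, 3 thick, floor 3. Wooden carrying bar along own x over the pan's middle: 70 long, 14 wide, 22 tall, axis 100 mm above the underside; 7 mm rods slope from its ends down to the end walls. 0.31 to 0.63 kg, balances at mid-bar. Origin: centre of the underside, z up. Its place and contents differ from start to start
- bolt: steel hex bolt, 47 mm long with a 19 mm hexagon head, lying loose on the floor of one of the trays, within 20 mm of the tray's middle; origin at mid-length on its underside
- ring: thick steel ring, 24 mm across and 10 mm high, lying in another tray; origin at the centre of its underside
- tee: plastic T-shaped tube fitting, 54 x 35 x 17 mm, lying in the third tray; origin at the centre of its underside
- gauge: round black dial gauge with a brass stem, 74 x 53 x 28 mm, lying near the front edge; origin at the centre of its underside; a bystander to leave where it is
- tape_measure: tape measure, 80 mm long, 36 mm thick, 62 mm high, standing behind the trays; origin at the centre of its underside; a bystander to leave where it is
- ratchet: steel ratchet handle, 176 mm long, 23 mm high, lying in front of the trays; origin at the centre of its underside; a bystander to leave where it is
- tape_roll: small flat roll of thread tape, 54 mm across, 16 mm high, lying behind the trays; origin at the centre of its underside; a bystander to leave where it is

How it is judged:
At the end, for the whole second after the job is handed in: the tray with the bolt is held by the fingers with its underside 110 to 190 mm above the table top, tilted less than 0.12 rad, moving slower than 20 mm/s and 0.15 rad/s, touching neither of the other trays; the bolt is still in its pan; the other two trays have moved less than 30 mm (((x of bolt in the frame of tote_a between -0.065 and 0.065 m and y of bolt in the frame of tote_a between -0.05 and 0.05 m and z of bolt in the frame of tote_a between -0.005 and 0.036 m and height (world z) of tote_a between 0.11 and 0.19 m and angle between tote_a's own z axis and vertical below 0.12 rad and linear speed of tote_a below 0.02 m/s and angular speed of tote_a below 0.15 rad/s and contact force between the fingers and tote_a above 1 N and contact force between tote_a and tote_b below 0.1 N and contact force between tote_a and tote_c below 0.1 N and distance of each of tote_b, tote_c from where it was at the start of the episode below 0.03 m) or (x of bolt in the frame of tote_b between -0.065 and 0.065 m and y of bolt in the frame of tote_b between -0.05 and 0.05 m and z of bolt in the frame of tote_b between -0.005 and 0.036 m and height (world z) of tote_b between 0.11 and 0.19 m and angle between tote_b's own z axis and vertical below 0.12 rad and linear speed of tote_b below 0.02 m/s and angular speed of tote_b below 0.15 rad/s and contact force between the fingers and tote_b above 1 N and contact force between tote_b and tote_a below 0.1 N and contact force between tote_b and tote_c below 0.1 N and distance of each of tote_a, tote_c from where it was at the start of the episode below 0.03 m) or (x of bolt in the frame of tote_c between -0.065 and 0.065 m and y of bolt in the frame of tote_c between -0.05 and 0.05 m and z of bolt in the frame of tote_c between -0.005 and 0.036 m and height (world z) of tote_c between 0.11 and 0.19 m and angle between tote_c's own z axis and vertical below 0.12 rad and linear speed of tote_c below 0.02 m/s and angular speed of tote_c below 0.15 rad/s and contact force between the fingers and tote_c above 1 N and contact force between tote_c and tote_a below 0.1 N and contact force between tote_c and tote_b below 0.1 N and distance of each of tote_a, tote_b from where it was at the start of the episode below 0.03 m))); the arm keeps its last pose, push and grip.
It fails at once if a tray without the bolt is lifted off the table ((height (world z) of tote_a above 0.012 m and not (x of bolt in the frame of tote_a between -0.065 and 0.065 m and y of bolt in the frame of tote_a between -0.05 and 0.05 m and z of bolt in the frame of tote_a between -0.005 and 0.036 m)) or (height (world z) of tote_b above 0.012 m and not (x of bolt in the frame of tote_b between -0.065 and 0.065 m and y of bolt in the frame of tote_b between -0.05 and 0.05 m and z of bolt in the frame of tote_b between -0.005 and 0.036 m)) or (height (world z) of tote_c above 0.012 m and not (x of bolt in the frame of tote_c between -0.065 and 0.065 m and y of bolt in the frame of tote_c between -0.05 and 0.05 m and z of bolt in the frame of tote_c between -0.005 and 0.036 m))).
It fails at once if a tray is tilted by more than 0.25 rad (angle between any of tote_a, tote_b, tote_c's own z axis and vertical above 0.25 rad).
It fails at once if a bystander is moved by more than 40 mm (distance of any of gauge, tape_measure, ratchet, tape_roll from where it was at the start of the episode above 0.04 m).
It also fails if it takes over 32 s, if anything falls off the work surface, if the arm or the gripper's body presses on something with over 40 N, if the wrist force passes 120 N, or if a joint passes its speed limit or range.

ROBOT

A 7-joint arm with a two-finger parallel gripper is mounted at the origin on a cart in front of the work surface, level with it; the furniture and walls round the work are solid. World frame = base frame: x ahead of the robot, y to its left, z up, the work surface at z = 0. Lengths are in m, angles in rad, forces in N, time in s.
With the tool pointing down it reaches from about 0.375 to 0.925 m from the base axis. Payload 3.1 kg.
Tool frame: the origin (TCP) lies on the centre line of the jaws, within the pads' length; the fingertips stand 22 mm ahead of it and the grasp point (between the pads) lies 3 mm ahead of it; z points along the fingers, y is the line along which they close (so a half turn about z gives the same grasp; the last joint's range is limited). The gripper opens to 85 mm and grips with 20 to 120 N. Pads are 22 mm wide; open, the fingers measure 114 mm over their backs; the gripper's body (76 mm by 85 mm) begins 54 mm behind the grasp point. The pads swing forward as they close: fully open they stand 13 mm farther back than shut.
Start: joints at [1.014, 0.383, 0.044, 1.598, -0.018, 1.161, -0.05], TCP at [0.288, -0.583, 0.253] pointing down, gripper open.
Joint ranges: [-2.61, 2.61], [-0.41, 2.15], [-1.48, 1.57], [0, 2.5], [-1.57, 4.71], [0.05, 1.97], [-2.85, 2.85]. Speed limits (rad/s): [2.79, 2.79, 3.14, 3.14, 3.14, 3.14, 3.14].

INTERFACE

Orientations are given as a rotation vector (axis times angle).
In Python, from workcell import env gives the robot as it stands.
- The arm moves only by the shell command python3 -m inch 'ROWS' [OPENING]. ROWS is JSON, a list of rows, each an object with "dp": the shift along the tool's x, y, z in mm, a list of three; "angular": the turn, a rotation vector about the tool's x, y, z in rad, a list of three. A call has exactly 10 rows; each row shifts and turns the commanded pose from where the row before left it, along the tool's axes as they then stand; what a row does not reach is not made up. A row lasts 1/12 s, in which the tool goes at most 41.7 mm and 7.16 degrees, less where a joint would pass 70% of its speed; a pose out of reach is approached as far as the arm can. A call with a gripper value outside its range is refused whole. OPENING is the closure, from 0 (fully open) to 1 (shut), set as the call begins (- or left out, the last holds). The fingers move at their own pace and stop on an object; the grip force is fixed at half the most. Time passes only in rows, so rows that do not move let the fingers close, or fill a call up. It gives the time, the measured TCP pose, the force, the opening and the grip force at its end, in the units of the state.
- env.observe(): the state, without advancing time (a new reading comes with each control period).
- env.capture(name): name is "scene" or "top" or "wrist"; returns (picture, depth): 420x560x3 uint8, blue, green, red; 420x560 float32, m along the optical axis (not along the pixel's ray), 0 where there is no reading.
- env.calibration(name): a dict with "fx", "fy", "cx", "cy" (pixels), "k1" (the pictures are not rectified: a ray, as slopes to the right and down, at radius r is drawn at 1 + k1 r^2 times it, then the intrinsics apply), "extrinsics" (4x4, takes a point from camera to world coordinates); the wrist camera has in their place "mount" (4x4, takes a point from camera to tool coordinates, whose origin is the TCP and whose axes are the flange's). Camera axes: x right, y down, z forward; pixel columns grow to the right and rows downward; lengths in m; the calibration is good to about 2 mm. A picture is of the moment at which its call begins: read the wrist's pose just before it. calibration takes no time and is no camera call.
- env.finish_job(): hands the job in; it is judged then, once.
Trained networks look in the newest picture that a camera, given by its name, has taken for a name from the list of things; names that differ only in an ending like _2 or _b are one class to them, and where a whole thing is asked for, a point or a joint stands for the part that bears it (a point fixed in the world has none). Each returns a list of dicts, best first, with "conf" (0 to 1); they miss things now and then, are a little off and sometimes report something else, mostly with a low value. They report only what shows in the picture. A call takes as long as a camera call.
- env.recognise(query, camera): "location" ([column, row] in pixels, amid what is visible of it).
- env.outline_of(query, camera): "region" (420x560 bool, what is visible of it) and "location" ([column, row] in pixels, amid what is visible of it).
- env.tip_of(query, camera): "location" ([column, row] in pixels: a listed point, or the origin of a listed thing).
The state is a dict: "time_s": time; "joints": joint angles; "joint_velocities": joint speeds; "joint_efforts": joint torques, N m; "tool_pos": TCP position; "tcp_rot": TCP orientation; "force": force on the tool from outside, world axes, zero at the start; "ft_torque": the same for the moment, N m; "finger_gap": opening from 0.0 (shut) to 1.0 (fully open); "finger_force": force on a finger pad.
Only numpy, scipy, OpenCV 4.12 (cv2) and the standard library are available. Lean on these libraries where they do the work, as an engineer would, in place of code of your own. Each camera call takes 0.05 s, during which the arm holds its last target. There are 200 camera calls.

## Working session

There is one attempt and no reset: what is moved stays moved. The work goes in short steps, Python scripts to look and compute and a shell command to move; the robot and the scene stay as the last step left them, time stands still between calls to the robot, and variables do not carry over. Pictures are saved under pics/ and viewed, at most 10 in all, crops included, and the job is handed in when it is done.

```bash
mkdir -p pics; ls
cat > h.py <<'E'
import numpy as np,cv2
from scipy.spatial.transform import Rotation as R
from workcell import env
def cam2w(name,st=None):
    c=env.calibration(name)
    if name!='wrist': return c,np.array(c['extrinsics'])
    T=np.eye(4);T[:3,:3]=R.from_rotvec(st['tcp_rot']).as_matrix();T[:3,3]=st['tool_pos']
    return c,T@np.array(c['mount'])
def rays(c,uv):
    uv=np.atleast_2d(np.float64(uv))
    d=np.stack([(uv[:,0]-c['cx'])/c['fx'],(uv[:,1]-c['cy'])/c['fy']],1)
    s=d.copy()
    for _ in range(20): s=d/(1+c['k1']*(s**2).sum(1,keepdims=True))
    return np.c_[s,np.ones(len(s))]
def pts(c,T,uv,depth):
    p=rays(c,uv)*np.asarray(depth).reshape(-1,1)
    return p@T[:3,:3].T+T[:3,3]
def cloud(c,T,dep):
    v,u=np.mgrid[:420,:560]
    P=pts(c,T,np.c_[u.ravel(),v.ravel()],dep.ravel()).reshape(420,560,3)
    P[dep<=0]=np.nan
    return P
E
python3 - <<'E'
from h import *
st=env.observe();print(st)
ims=[]
for n in ('top','scene'):
    im,d=env.capture(n);np.savez(f'{n}.npz',im=im,d=d);ims.append(im)
    for q in ('bolt','ring','tee'):
        r=env.recognise(q,n); print(n,q,[(x['location'],round(x['conf'],2)) for x in r][:3])
    cv2.imwrite(f'pics/{n}.png',im)
E
```

```text
pics
{'time_s': 0.0, 'joints': array([ 1.01423255,  0.383872  ,  0.04383962,  1.59955707, -0.01793149,
        1.16121704, -0.0499138 ]), 'joint_velocities': array([ 1.43089265e-03, -1.35368937e-03, -1.98900236e-04, -9.43712103e-04,
        8.13526005e-05, -7.92152846e-04, -3.94784351e-04]), 'joint_efforts': array([ 4.72940633e-05, -4.33462322e+01,  1.02478389e+00, -2.49511421e+01,
        1.05995365e-02,  1.13108684e-02, -1.25139545e-05]), 'tool_pos': array([ 0.28745737, -0.58199748,  0.25187111]), 'tcp_rot': array([-3.05679304e+00, -7.13813087e-01,  1.12855985e-03]), 'force': array([ 0.55013771, -0.0393959 ,  0.22022799]), 'ft_torque': array([-0.00124236,  0.06040326, -0.02433032]), 'finger_force': 0.0, 'finger_gap': 0.9976944767790797}
top bolt [([184.8, 182.8], 0.47)]
top ring [([274.8, 232.9], 0.57)]
top tee [([386.5, 226.0], 0.52)]
scene bolt []
scene ring []
scene tee [([345.5, 145.3], 0.46), ([294.5, 210.4], 0.33)]
```

View pics/top.png

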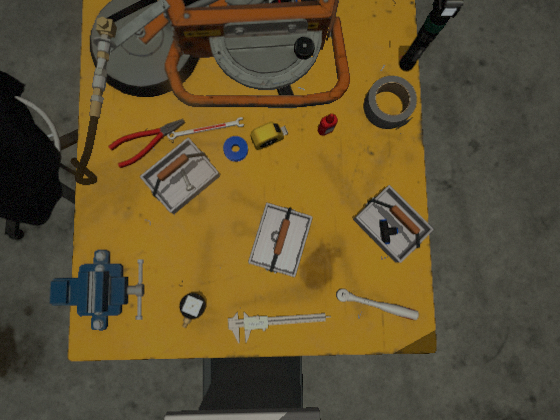

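Run:
```python
from h import *
z=np.load('top.npz');c,T=cam2w('top');P=cloud(c,T,z['d'])
print(T.round(3).tolist())
m=(P[...,2]>0.085)&(P[...,2]<0.13)
n,l,s,ce=cv2.connectedComponentsWithStats(m.astype(np.uint8))
for i in range(1,n):
    if s[i,4]<40: continue
    q=P[l==i]; (cx,cy),(w,h),a=cv2.minAreaRect(q[:,:2].astype(np.float32))
    print(ce[i].round(),s[i,4],(cx,cy),(w,h),a,np.percentile(q[:,2],[5,50,95]).round(3))
for uv in [(185,183),(275,233),(386,226)]: print(uv,P[uv[1],uv[0]].round(3))
```

```text
[[-0.017, -0.991, 0.13, 0.439], [-1.0, 0.015, -0.023, -0.049], [0.021, -0.131, -0.991, 0.934], [0.0, 0.0, 0.0, 1.0]]
[144.   4.] 101 (0.9707587957382202, 0.1855866014957428) (0.012577281333506107, 0.05560216307640076) 33.24917221069336 [0.119 0.126 0.129]
[198.   4.] 101 (0.9715514183044434, 0.07519816607236862) (0.012017480097711086, 0.058115579187870026) 5.9087347984313965 [0.118 0.125 0.129]
[259.   1.] 63 (0.9844080209732056, -0.048184990882873535) (0.012347240932285786, 0.04920504242181778) 35.18350601196289 [0.092 0.12  0.123]
[279.   1.] 43 (0.9883502125740051, -0.08953457325696945) (0.012566995806992054, 0.04189632460474968) 1.6922837495803833 [0.101 0.104 0.114]
[260.  54.] 5507 (0.8665580153465271, -0.02450522780418396) (0.3198762536048889, 0.12829236686229706) 88.89675903320312 [0.102 0.112 0.124]
[419.  45.] 203 (0.8944190144538879, -0.3753088414669037) (0.031819768249988556, 0.019636183977127075) 54.782310485839844 [0.087 0.105 0.127]
[255.  93.] 2583 (0.8292127847671509, -0.039799973368644714) (0.380418062210083, 0.11881844699382782) 88.89533996582031 [0.086 0.093 0.097
[... 236 characters left out ...]
20404) 36.25863265991211 [0.089 0.112 0.128]
[404. 219.] 370 (0.5333308577537537, -0.32127758860588074) (0.0927283838391304, 0.014045480638742447) 42.86191177368164 [0.094 0.111 0.114]
[281. 237.] 296 (0.502911388874054, -0.08283361047506332) (0.014017684385180473, 0.093964122235775) 72.18170928955078 [0.094 0.111 0.114]
[ 97. 292.] 1586 (0.4042690396308899, 0.2591761350631714) (0.07455035299062729, 0.07645655423402786) 0.1091730147600174 [0.086 0.115 0.119]
[ 59. 292.] 426 (0.40456581115722656, 0.340542733669281) (0.031392838805913925, 0.04165652394294739) 88.77043914794922 [0.09  0.095 0.098]
(185, 183) [0.63  0.122 0.006]
(275, 233) [ 0.517 -0.073  0.011]
(386, 226) [ 0.527 -0.31   0.021]
```

The bolt is in the left tray, with its bar around pixel (173,167). The ring is in the middle tray at (275,235) and the tee in the right one at (387,230). Next I work out the moves in tool axes.

```bash
cat > plan.py <<'E'
from h import *
def plan(x,y,z,ang,st=None):
    st=st or env.observe();M=R.from_rotvec(st['tcp_rot']).as_matrix()
    dp=M.T@(np.array([x,y,z])-st['tool_pos'])*1000
    out=[]
    for a in (ang,ang+np.pi):
        yv=np.array([np.cos(a),np.sin(a),0]);zv=np.array([0,0,-1.]);D=np.stack([np.cross(yv,zv),yv,zv],1)
        out.append(R.from_matrix(M.T@D).as_rotvec().round(4))
    print('t',round(st['time_s'],2),'pos',st['tool_pos'].round(4),'dp',dp.round(1),'rot',out,'j',st['joints'].round(2))
E
python3 -c "
from plan import *
plan(.643,.128,.25,np.radians(40.6))"
```

```text
t 0.4 pos [ 0.2878 -0.5827  0.2531] dp [ 633.2 -479.8    3.2] rot [array([-2.0000e-04, -3.0000e-04, -1.8205e+00]), array([-3.0000e-04,  2.0000e-04,  1.3211e+00])] j [ 1.01  0.38  0.04  1.6  -0.02  1.16 -0.05]
```

```bash
python3 -m inch '[{"dp":[10,-8,0],"angular":[0,0,0]},{"dp":[20,-15,0],"angular":[0,0,0]},{"dp":[27,-20,0],"angular":[0,0,0]},{"dp":[27,-20,0],"angular":[0,0,0]},{"dp":[27,-20,0],"angular":[0,0,0]},{"dp":[27,-20,0],"angular":[0,0,0]},{"dp":[27,-20,0],"angular":[0,0,0]},{"dp":[27,-20,0],"angular":[0,0,0]},{"dp":[27,-20,0],"angular":[0,0,0]},{"dp":[27,-20,0],"angular":[0,0,0]}]' 0
python3 -m inch '[{"dp":[27,-20,0],"angular":[0,0,0]},{"dp":[27,-20,0],"angular":[0,0,0]},{"dp":[27,-20,0],"angular":[0,0,0]},{"dp":[27,-20,0],"angular":[0,0,0]},{"dp":[27,-20,0],"angular":[0,0,0]},{"dp":[27,-20,0],"angular":[0,0,0]},{"dp":[27,-20,0],"angular":[0,0,0]},{"dp":[27,-20,0],"angular":[0,0,0]},{"dp":[27,-20,0],"angular":[0,0,0]},{"dp":[20,-15,0],"angular":[0,0,0]}]'
python3 -c "
from plan import *
plan(.643,.128,.25,np.radians(40.6))"
```

```text
time_s: 1.23
tool_pos: [0.428, -0.3071, 0.2536]
tcp_rot: [3.059, 0.716, 0.001]
force: [-0.1, -0.3, -0.4]
finger_gap: 1.0
finger_force: 0.0
time_s: 2.07
tool_pos: [0.5773, -0.0137, 0.2537]
tcp_rot: [-3.057, -0.72, -0.002]
force: [-0.0, 0.1, 0.2]
finger_gap: 1.002
finger_force: 0.0
t 2.07 pos [ 0.5773 -0.0137  0.2537] dp [122.1 -97.4   4. ] rot [array([ 7.0000e-04, -2.1000e-03, -1.8167e+00]), array([-1.9000e-03, -7.0000e-04,  1.3249e+00])] j [ 0.26  0.27 -0.36  1.76  0.1   1.13 -1.24]
```

```bash
python3 -m inch '[{"dp":[27,-22,0],"angular":[0,0,0]},{"dp":[27,-22,0],"angular":[0,0,0]},{"dp":[27,-22,0],"angular":[0,0,0]},{"dp":[24,-20,2],"angular":[0,0,0]},{"dp":[18,-14,2],"angular":[0,0,0]},{"dp":[0,0,0],"angular":[0,0,-0.11]},{"dp":[0,0,0],"angular":[0,0,-0.11]},{"dp":[0,0,0],"angular":[0,0,-0.11]},{"dp":[0,0,0],"angular":[0,0,-0.11]},{"dp":[0,0,0],"angular":[0,0,-0.11]}]'
python3 -m inch '[{"dp":[0,0,0],"angular":[0,0,-0.12]},{"dp":[0,0,0],"angular":[0,0,-0.12]},{"dp":[0,0,0],"angular":[0,0,-0.12]},{"dp":[0,0,0],"angular":[0,0,-0.12]},{"dp":[0,0,0],"angular":[0,0,-0.12]},{"dp":[0,0,0],"angular":[0,0,-0.12]},{"dp":[0,0,0],"angular":[0,0,-0.12]},{"dp":[0,0,0],"angular":[0,0,-0.12]},{"dp":[0,0,0],"angular":[0,0,-0.12]},{"dp":[0,0,0],"angular":[0,0,-0.1]}]'
python3 -m inch '[{"dp":[0,0,0],"angular":[0,0,-0.08]},{"dp":[0,0,0],"angular":[0,0,-0.01]},{"dp":[0,0,0],"angular":[0,0,0]},{"dp":[0,0,0],"angular":[0,0,0]},{"dp":[0,0,0],"angular":[0,0,0]},{"dp":[0,0,0],"angular":[0,0,0]},{"dp":[0,0,0],"angular":[0,0,0]},{"dp":[0,0,0],"angular":[0,0,0]},{"dp":[0,0,0],"angular":[0,0,0]},{"dp":[0,0,0],"angular":[0,0,0]}]'
python3 - <<'E'
from plan import *
st=env.observe();im,d=env.capture('wrist');cv2.imwrite('pics/w1.png',im)
plan(.643,.128,.25,np.radians(40.6),st)
for q in ('bolt','ring','tee'): print(q,[(x['location'],round(x['conf'],2)) for x in env.recognise(q,'wrist')][:3])
c,T=cam2w('wrist',st);P=cloud(c,T,d)
m=(P[...,2]>0.09)&(P[...,2]<0.125)&(d>0.1)
n,l,s,ce=cv2.connectedComponentsWithStats(m.astype(np.uint8))
for i in range(1,n):
    if s[i,4]<200: continue
    q=P[l==i]; print(ce[i].round(),s[i,4],cv2.minAreaRect(q[:,:2].astype(np.float32)),np.percentile(q[:,2],[5,50,95]).round(3))
E
```

```text
time_s: 2.9
tool_pos: [0.6421, 0.1267, 0.2493]
tcp_rot: [-2.745, -1.527, 0.001]
force: [0.2, 0.0, 0.4]
finger_gap: 0.997
finger_force: 0.0
time_s: 3.73
tool_pos: [0.6421, 0.1264, 0.2494]
tcp_rot: [-1.432, -2.796, 0.001]
force: [-0.2, -0.7, -0.3]
finger_gap: 0.997
finger_force: 0.0
time_s: 4.57
tool_pos: [0.6428, 0.1257, 0.2493]
tcp_rot: [1.314, 2.854, 0.0]
force: [-0.5, 0.0, 0.5]
finger_gap: 1.0
finger_force: 0.0
t 4.57 pos [0.6428 0.1257 0.2493] dp [ 1.6  1.6 -0.7] rot [array([ 0.    ,  0.    , -0.0007]), array([ 1.0000e-04, -0.0000e+00,  3.1409e+00])] j [ 0.28  0.5  -0.73  1.56  0.35  1.22  0.2 ]
bolt [([259.1, 177.2], 0.63)]
ring [([101.4, 224.7], 0.72)]
tee [([33.6, 343.5], 0.66), ([16.7, 339.3], 0.59)]
[413.  31.] 741 ((0.6354621052742004, 0.3035815954208374), (0.013543197885155678, 0.04095274582505226), 39.187923431396484) [0.093 0.111 0.124]
[277. 194.] 1117 ((0.6414625644683838, 0.1294141709804535), (0.013445891439914703, 0.08477049320936203), 40.39409255981445) [0.098 0.11  0.112]
[ 43. 260.] 1943 ((0.5018001794815063, -0.08234568685293198), (0.016075650230050087, 0.0860777422785759), 72.03922271728516) [0.092 0.106 0.111]
[315. 328.] 1547 ((0.7832898497581482, 0.029804222285747528), (0.15269304811954498, 0.02049795165657997), 89.32963562011719) [0.091 0.093 0.095]
[344. 366.] 483 ((0.8436793088912964, 0.018812239170074463), (0.04547067731618881, 0.022053923457860947), 37.039695739746094) [0.097 0.105 0.107]
[547. 380.] 429 ((1.0283037424087524, 0.1676800400018692), (0.08604341000318527, 0.016665952280163765), 6.593839168548584) [0.092 0.109 0.124]
```

View pics/w1.png

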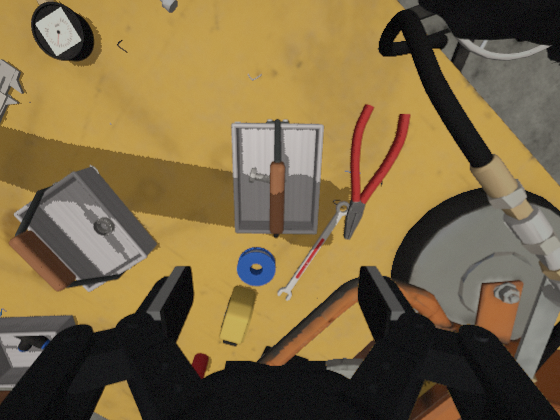

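The bolt shows at (258,176) in the tray below the gripper, with its bar at (277,198). Next I descend and grip.

```bash
python3 -m inch '[{"dp":[1,0.5,12],"angular":[0,0,0]},{"dp":[1,0.5,20],"angular":[0,0,0]},{"dp":[0.8,0.4,22],"angular":[0,0,0]},{"dp":[0,0,22],"angular":[0,0,0]},{"dp":[0,0,20],"angular":[0,0,0]},{"dp":[0,0,18],"angular":[0,0,0]},{"dp":[0,0,14],"angular":[0,0,0]},{"dp":[0,0,10],"angular":[0,0,0]},{"dp":[0,0,6],"angular":[0,0,0]},{"dp":[0,0,2],"angular":[0,0,0]}]'
python3 -m inch '[{"dp":[0,0,0],"angular":[0,0,0]},{"dp":[0,0,0],"angular":[0,0,0]},{"dp":[0,0,0],"angular":[0,0,0]},{"dp":[0,0,0],"angular":[0,0,0]},{"dp":[0,0,0],"angular":[0,0,0]},{"dp":[0,0,0],"angular":[0,0,0]},{"dp":[0,0,0],"angular":[0,0,0]},{"dp":[0,0,0],"angular":[0,0,0]},{"dp":[0,0,0],"angular":[0,0,0]},{"dp":[0,0,0],"angular":[0,0,0]}]' 1
python3 -m inch '[{"dp":[0,0,0],"angular":[0,0,0]},{"dp":[0,0,0],"angular":[0,0,0]},{"dp":[0,0,0],"angular":[0,0,0]},{"dp":[0,0,0],"angular":[0,0,0]},{"dp":[0,0,0],"angular":[0,0,0]},{"dp":[0,0,0],"angular":[0,0,0]},{"dp":[0,0,0],"angular":[0,0,0]},{"dp":[0,0,0],"angular":[0,0,0]},{"dp":[0,0,0],"angular":[0,0,0]},{"dp":[0,0,0],"angular":[0,0,0]}]'
```

```text
time_s: 5.6
tool_pos: [0.6415, 0.1286, 0.1021]
tcp_rot: [-1.313, -2.853, 0.001]
force: [-0.6, -0.2, -0.2]
finger_gap: 1.0
finger_force: 0.0
time_s: 6.43
tool_pos: [0.6423, 0.1285, 0.104]
tcp_rot: [1.313, 2.853, -0.0]
force: [-1.4, -1.6, 5.0]
finger_gap: 0.154
finger_force: 60.3
time_s: 7.27
tool_pos: [0.6423, 0.1285, 0.104]
tcp_rot: [1.313, 2.853, -0.0]
force: [-2.2, -1.6, 5.8]
finger_gap: 0.151
finger_force: 60.3
```

Gripped at about 13 mm with 60 N. Now a gentle vertical lift.

```bash
python3 -m inch '[{"dp":[0,0,-1],"angular":[0,0,0]},{"dp":[0,0,-2],"angular":[0,0,0]},{"dp":[0,0,-3],"angular":[0,0,0]},{"dp":[0,0,-4],"angular":[0,0,0]},{"dp":[0,0,-5],"angular":[0,0,0]},{"dp":[0,0,-5],"angular":[0,0,0]},{"dp":[0,0,-4],"angular":[0,0,0]},{"dp":[0,0,-3],"angular":[0,0,0]},{"dp":[0,0,-2],"angular":[0,0,0]},{"dp":[0,0,-1],"angular":[0,0,0]}]'
python3 - <<'E'
from h import *
st=env.observe();print(st['ft_torque'])
im,d=env.capture('wrist');cv2.imwrite('pics/w2.png',im)
E
```

```text
time_s: 8.1
tool_pos: [0.6423, 0.1289, 0.134]
tcp_rot: [1.313, 2.853, 0.001]
force: [-0.3, 0.5, -5.6]
finger_gap: 0.154
finger_force: 58.5
[ 0.05769106 -0.03425399 -0.0020941 ]
```

View pics/w2.png

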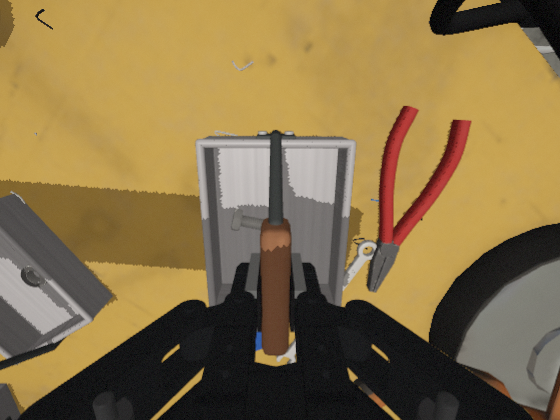

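The tray is off the table, hanging level, with the bolt still in it at (245,220). I continue up another 119 mm.

```bash
python3 -m inch '[{"dp":[0,0,-1],"angular":[0,0,0]},{"dp":[0,0,-2],"angular":[0,0,0]},{"dp":[0,0,-4],"angular":[0,0,0]},{"dp":[0,0,-5],"angular":[0,0,0]},{"dp":[0,0,-7],"angular":[0,0,0]},{"dp":[0,0,-8],"angular":[0,0,0]},{"dp":[0,0,-8],"angular":[0,0,0]},{"dp":[0,0,-8],"angular":[0,0,0]},{"dp":[0,0,-8],"angular":[0,0,0]},{"dp":[0,0,-8],"angular":[0,0,0]}]'
python3 -m inch '[{"dp":[0,0,-8],"angular":[0,0,0]},{"dp":[0,0,-8],"angular":[0,0,0]},{"dp":[0,0,-8],"angular":[0,0,0]},{"dp":[0,0,-8],"angular":[0,0,0]},{"dp":[0,0,-8],"angular":[0,0,0]},{"dp":[0,0,-7],"angular":[0,0,0]},{"dp":[0,0,-5],"angular":[0,0,0]},{"dp":[0,0,-4],"angular":[0,0,0]},{"dp":[0,0,-2],"angular":[0,0,0]},{"dp":[0,0,-1],"angular":[0,0,0]}]'
python3 -m inch '[{"dp":[0,0,0],"angular":[0,0,0]},{"dp":[0,0,0],"angular":[0,0,0]},{"dp":[0,0,0],"angular":[0,0,0]},{"dp":[0,0,0],"angular":[0,0,0]},{"dp":[0,0,0],"angular":[0,0,0]},{"dp":[0,0,0],"angular":[0,0,0]},{"dp":[0,0,0],"angular":[0,0,0]},{"dp":[0,0,0],"angular":[0,0,0]},{"dp":[0,0,0],"angular":[0,0,0]},{"dp":[0,0,0],"angular":[0,0,0]}]'
python3 - <<'E'
from h import *
st=env.observe();print(st['ft_torque'],abs(st['joint_velocities']).max())
im,d=env.capture('wrist');cv2.imwrite('pics/w3.png',im)
c,T=cam2w('wrist',st);P=cloud(c,T,d)
for a in [(215,240),(225,180),(335,180),(335,240)]: print(a,P[a[1],a[0]].round(3))
s,ds=env.capture('scene');c,T=cam2w('scene');P=cloud(c,T,ds)
m=np.linalg.norm(P[...,:2]-[.642,.1285],axis=2)<.09
z=P[...,2][m];print(np.percentile(z[(z>.08)&(z<.25)],[1,5,25,50]))
print([(x['location'],x['conf']) for x in env.recognise('bolt','wrist')])
E
```

```text
time_s: 8.98
tool_pos: [0.6422, 0.1289, 0.1935]
tcp_rot: [1.313, 2.853, 0.001]
force: [0.5, 0.0, -6.2]
finger_gap: 0.148
finger_force: 58.6
time_s: 9.82
tool_pos: [0.6421, 0.1288, 0.2516]
tcp_rot: [1.313, 2.854, 0.0]
force: [-0.2, 0.2, -7.5]
finger_gap: 0.152
finger_force: 58.5
time_s: 10.65
tool_pos: [0.6421, 0.1288, 0.2513]
tcp_rot: [1.314, 2.854, 0.0]
force: [-0.1, 0.5, -5.6]
finger_gap: 0.154
finger_force: 58.6
[-0.06943089  0.0080758   0.00609695] 0.004222833526091099
(215, 240) [0.614 0.089 0.166]
(225, 180) [0.591 0.127 0.149]
(335, 180) [0.656 0.183 0.151]
(335, 240) [0.686 0.149 0.164]
[0.14661703 0.14748989 0.14928678 0.16123611]
[]
```

View pics/w3.png

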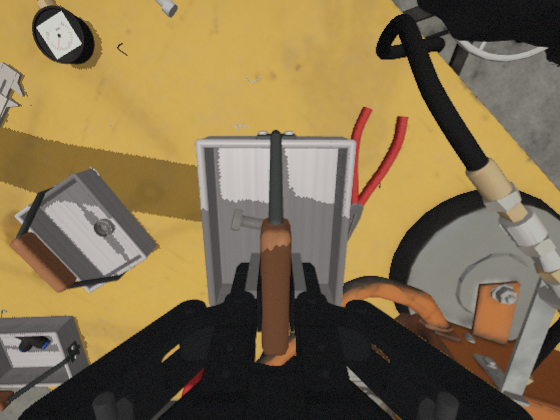

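The tray looks level, with its underside at about 0.147 m. The bolt is in it at (245,218) and hasn't shifted since the last picture, so I hand in.

```bash
python3 -c "
from workcell import env
print(env.finish_job())"
```

```text
the job is handed in; nothing more can be done
None
```

The tray with the bolt is held level and still by its bar, with its underside about 147 mm above the table and the bolt in it; I moved nothing else, and the job is handed in, though no verdict came back.

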